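# Take the regulator off the fuel-gas bottle (left-hand thread)

### The job

The red fuel-gas bottle on the bench is empty: take its regulator off and stand it upright on its collar in the white parts tray, set down gently. Fuel-gas fittings have a left-hand thread, so it comes loose turning clockwise; feel that it is easing before you go on, never force it or pull at it while the thread still holds, and leave everything else on the bench where it is.

Things in the scene. Friction and masses are not known exactly. Their poses are not given: they have to be found in the camera images.
- regulator: Gas regulator, 0.27 to 0.39 kg, screwed down on the red bottle's outlet; it turns as one piece. Origin: centre of the collar's underside; z up along the screw axis, x towards the gauge. Bottom to top: round brass collar 38 mm wide, z 0 to 26 mm (its socket is 29 mm wide, 22 mm deep), brass neck 30 mm wide, hexagonal light-metal body with a red disc on top. Stands by itself on its collar.
- regulator_hex (a point): Middle of the hexagonal body, on the axis, 64 mm above the regulator's origin. The hexagon is 36 mm across flats (42 mm over corners), from 48 to 79 mm above the origin, and is the place to grip, on two parallel flats with about 30 N; they face along the regulator's x axis and every 60 degrees from it.
- gauge_face (a point): Centre of the round pressure gauge's face (34 mm wide, steel), 40 mm from the axis along the regulator's +x, 30 mm above its origin. The gauge spans 13 to 47 mm above the origin, and on the other side a hose barb reaches 46 mm from the axis along -x at 34 mm: keep fingertips more than 49 mm above the origin.
- fuel_bottle: Red steel gas bottle, 74 mm wide, clamped fast in a grey bench stand (foot 130 x 110 mm); it cannot move or turn. Origin on the bench under the bottle's axis; its brass outlet stud points straight up.
- outlet_foot (a point): Foot of the outlet stud, on the axis, 165 mm above the bench. Coarse three-start left-hand thread: turned clockwise (seen from above) the regulator rises 3.8 mm per radian. Its underside starts 0.4 to 1.9 mm above this point, as tight as it was left; the thread lets go somewhere after 2.4 to 3 rad, underside some 10 to 12 mm above; turning on does no harm. Play in the thread 2 mm.
- outlet_end (a point): Top of the stud, 19 mm above its foot, 27 mm wide over the thread. A sprung valve pin, 9 mm higher when free, pushes the regulator up with about 35 to 50 N, nothing after 1.2 rad. So clockwise it starts with 0.2 N m and then pulls the tool along with 0.1 to 0.3 N m, fading; the wrong way, within 0.1 to 0.5 rad, it resists with 0.4 N m rising to 1 as the collar jams on the foot.
- air_bottle: The same kind of bottle in grey with a round blue cap (36 mm wide, top at 195 mm) in its own stand: not part of the job. Origin on the bench under its axis. It and the red one may stand either way round.
- tray: White plastic parts tray, 220 x 170 mm outside, walls 4 mm thick and 28 mm high, fixed to the bench. Origin: centre of its underside; x along the longer side.
- tray_in (a point): Centre of the tray's inner floor, 4 mm above the bench.
- waist_bottle: white plastic bottle, 84 mm wide, 200 mm tall; a bystander. Origin at the centre of its underside.
- small_bottle: small white plastic bottle, 60 mm wide, 140 mm tall; a bystander. Origin at the centre of its underside.
- amber_bottle: amber glass bottle with black cap, 80 mm wide, 160 mm tall; a bystander. Origin at the centre of its underside.
- beaker: glass beaker, 68 mm wide, 90 mm tall; a bystander. Origin at the centre of its underside.
- bulb: red rubber pipette bulb standing on its round end, 52 mm wide, 75 mm tall; a bystander. Origin at the centre of its underside.
- spanner: steel spanner, 180 mm long, lying flat; a bystander. Origin at the centre of its underside.
- dust_cap: yellow plastic dust cap, 38 mm wide, 26 mm tall; a bystander. Origin at the centre of its underside.
Things that resemble listed ones, but are neither listed nor needed, are in the scene too. What is shaped like the fuel_bottle but green or pink is not meant.

How it is judged:
On the way, in this order (a step that is already met when the one before it is completed fails the run):
1. the regulator is unscrewed to the end of its thread (collar risen 9.5 mm above the stud's foot), still on the outlet and upright (z of regulator in the frame of outlet_foot above 0.0095 m and horizontal distance between regulator and outlet_foot below 0.006 m and angle between regulator's own z axis and vertical below 0.15 rad), for 0.1 s.
2. the regulator is lifted clear above the outlet (z of regulator in the frame of outlet_foot above 0.032 m), for 0.1 s.
At the end, for the whole second after the job is handed in: the regulator stands on its collar on the floor of the white tray: collar underside within 4 mm of the tray floor, tilted less than 0.1 rad, its axis at least about 30 mm from the tray's outer edges (within 75 mm of the tray's centre along its length and 55 mm across), at rest and let go (x of regulator in the frame of tray_in between -0.075 and 0.075 m and y of regulator in the frame of tray_in between -0.055 and 0.055 m and z of regulator in the frame of tray_in between -0.004 and 0.004 m and angle between regulator's own z axis and vertical below 0.1 rad and linear speed of regulator below 0.01 m/s and angular speed of regulator below 0.1 rad/s); the robot touches nothing.
It fails at once if the fitting is forced tight: more than 130 N between regulator and bottle (pin and thread carry up to about 70 N by themselves) (contact force between regulator and fuel_bottle above 130 N).
It fails at once if it is pulled, pressed or wrenched on the thread: more than 35 N between regulator and bottle once it has risen and the pin no longer pushes (contact force between regulator and fuel_bottle above 35 N and z of regulator in the frame of outlet_foot above 0.006 m).
It fails at once if the regulator is banged down: more than 60 N between it and the tray (contact force between regulator and tray above 60 N).
It fails at once if the regulator falls over or is turned more than 0.6 rad from upright (angle between regulator's own z axis and vertical above 0.6 rad).
It fails at once if any bystander (bottle, beaker, bulb, spanner, dust cap) is shifted by more than 30 mm (distance of any of waist_bottle, small_bottle, amber_bottle, beaker, bulb, spanner, dust_cap from where it was at the start of the episode above 0.03 m).
It also fails if it takes over 72 s, if anything falls off the work surface, if the arm or the gripper's body presses on something with over 40 N, if the wrist force passes 120 N, or if a joint passes its speed limit or range.

### The arm

A 7-joint arm with a two-finger parallel gripper is mounted at the origin on the work surface. World frame = base frame: x ahead of the robot, y to its left, z up, the work surface at z = 0. Lengths are in m, angles in rad, forces in N, time in s.
With the tool pointing down it reaches from about 0.35 to 0.9 m from the base axis. Payload 8.1 kg.
Tool frame: the origin (TCP) lies at the very end of the fingers, on their centre line; the grasp point (between the pads) lies 19 mm behind it; z points along the fingers, y is the line along which they close (so a half turn about z gives the same grasp; the last joint's range is limited). The gripper opens to 92 mm and grips with 3 to 60 N. Pads are 19 mm wide; open, the fingers measure 130 mm over their backs; the gripper's body (75 mm by 190 mm) begins 47 mm behind the grasp point.
Start: joints at [-1.27, 0.434, 0.025, 1.573, -0.012, 1.134, -0.075], TCP at [0.246, 0.575, 0.227] pointing down, gripper open.
Joint ranges: [-2.62, 2.62], [-0.44, 2.09], [-1.27, 1.32], [0.08, 2.57], [-1.32, 4.46], [0.12, 2], [-2.74, 2.74]. Speed limits (rad/s): [2.22, 2.22, 3.01, 3.01, 3.14, 3.14, 3.14].

### API

Orientations are given as a unit quaternion [x, y, z, w].
In Python, from workcell import telemetry, viewer, ticket, boxes_of, outline_of gives the robot as it stands.
- The arm moves only by the tool advance, called after "Call:" by a JSON object that holds its "op" and its "data", one argument or row to a line. Schema: {"type":"object","properties":{"plan":{"type":"array","items":{"type":"array","prefixItems":[{"type":"array","items":{"type":"number"},"minItems":3,"maxItems":3},{"type":"array","items":{"type":"number"},"minItems":3,"maxItems":3}],"minItems":2,"maxItems":2},"minItems":1,"maxItems":10},"aperture":{"type":"number"},"only":{"type":"string"},"quiet":{"type":"boolean"},"lines":{"type":"string"}},"required":["plan"],"additionalProperties":false}. plan is a list of rows, 1 to 10 of them, each written [[dx, dy, dz], [rx, ry, rz]]: dx, dy, dz in fractions of the full range, 1 being 0.4 m, then a rotation vector rx, ry, rz in normalised numbers (1 is pi rad); each row shifts and turns the commanded pose from where the row before left it, along the tool's axes as they then stand; what a row does not reach is not made up. A row lasts 1/10 s, in which the tool goes at most 0.05 m and 0.15 rad, less where a joint would pass 70% of its speed; a pose out of reach is approached as far as the arm can. aperture is the finger opening in m, set as the call begins (left out keeps the last). The fingers move at their own pace and stop on an object; the grip force is fixed at half the most. Time passes only in rows, so rows that do not move let the fingers close. The tool returns the time, the measured TCP pose, the force, the opening and the grip force at its end. only (a regular expression) keeps the lines of the reply that match it, lines (a string "A,B") keeps lines A to B, and quiet returns only ok. A shift or turn number past 1, either way, is cut back to 1. Input that does not fit is refused with a message, and nothing moves.
- telemetry.state(): the state, without advancing time (a new reading comes with each control period).
- viewer.snapshot(name): name is "scene" or "top"; returns the picture (420x560x3 uint8, blue, green, red); there is no depth.
- viewer.camera_model(name): a dict with "fovy" (degrees; the focal length in pixels is half the picture's height over the tangent of half this angle, whatever the lens; pixels are square), "cx", "cy" (the principal point, pixels), "extrinsics" (4x4, takes a point from world to camera coordinates). Camera axes: x right, y down, z forward; pixel columns grow to the right and rows downward; lengths in m; the calibration is good to about 2 mm. A picture is of the moment at which its call begins. camera_model takes no time and is no camera call.
- ticket.sign_off(): hands the job in; it is judged then, once.
Trained networks look in the newest picture that a camera, given by its name, has taken for a name from the list of things; names that differ only in an ending like _2 or _b are one class to them, and where a whole thing is asked for, a point or a joint stands for the part that bears it (a point fixed in the world has none). Each returns a list of dicts, best first, with "p" (0 to 1); they miss things now and then, are a little off and sometimes report something else, mostly with a low value. They report only what shows in the picture. A call takes as long as a camera call. They do not tell look-alikes from the thing itself.
- boxes_of(camera, query): "at" ([x, y, z] in m, in the coordinates of the camera as it stood for that picture, good to about 4 mm: the middle of the surface that is visible of it).
- outline_of(camera, query): "pixels" (420x560 bool, what is visible of it).
The state is a dict: "t": time; "qpos": joint angles; "joint_vel": joint speeds; "tau": joint torques, N m; "tcp_pos": TCP position; "ee_rot": TCP orientation; "wrist_force": force on the tool from outside, world axes, zero at the start; "ft_torque": the same for the moment, N m; "gripper_width": finger opening in m; "gripper_force": force on a finger pad.
Only numpy, scipy, OpenCV 4.12 (cv2) and the standard library are available. Lean on these libraries where they do the work, as an engineer would, in place of code of your own. Each camera call takes 0.05 s, during which the arm holds its last target. There are 200 camera calls.

## Working session

There is one attempt and no reset: what is moved stays moved. The work goes in short steps, Python scripts to look and compute and a tool call to move; the robot and the scene stay as the last step left them, time stands still between calls to the robot, and variables do not carry over. Pictures are saved under pics/ and viewed, at most 10 in all, crops included, and the job is handed in when it is done.

```bash
mkdir -p pics; cat > h.py <<'E'
import numpy as np, cv2
from workcell import telemetry, viewer, ticket, boxes_of, outline_of
def world(cam,p):
    E=np.array(viewer.camera_model(cam)["extrinsics"]); return np.linalg.inv(E)@np.r_[p,1]
def pix(cam,P):
    m=viewer.camera_model(cam);E=np.array(m["extrinsics"]);c=(E@np.r_[P,1])[:3]
    f=210/np.tan(np.radians(m["fovy"]/2)); return f*c[0]/c[2]+m["cx"],f*c[1]/c[2]+m["cy"]
def ray(cam,u,v,z):
    m=viewer.camera_model(cam);E=np.array(m["extrinsics"]);f=210/np.tan(np.radians(m["fovy"]/2))
    d=E[:3,:3].T@np.array([(u-m["cx"])/f,(v-m["cy"])/f,1]);o=-E[:3,:3].T@E[:3,3]
    return o+d*(z-o[2])/d[2]
E
python3 - <<'E'
from h import *
np.set_printoptions(precision=4,suppress=True)
a=viewer.snapshot("scene");b=viewer.snapshot("top")
cv2.imwrite("pics/s.png",a);cv2.imwrite("pics/t.png",b)
for c in("scene","top"):
    m=viewer.camera_model(c);print(c,m["fovy"],m["cx"],m["cy"],np.linalg.inv(m["extrinsics"])[:3])
    for q in("regulator","regulator_hex","gauge_face","fuel_bottle","air_bottle","tray","waist_bottle","small_bottle","amber_bottle","beaker","bulb","spanner","dust_cap"):
        for d in boxes_of(c,q)[:4]:
            w=world(c,d["at"])[:3];print(q,round(d["p"],2),w,np.round(pix(c,w)))
s=telemetry.state();print(s["t"],s["ee_rot"],s["qpos"])
E
```

```text
scene 56.151209792332956 274.97236964909314 208.8178845481451 [[ 0.0218  0.6343 -0.7728  1.5655]
 [ 0.9997 -0.0189  0.0127  0.1129]
 [-0.0066 -0.7729 -0.6345  1.0059]]
regulator 0.63 [0.5443 0.2987 0.2187] [326. 196.]
regulator_hex 0.77 [0.5454 0.2982 0.2193] [326. 196.]
gauge_face 0.72 [0.5459 0.3009 0.2169] [327. 196.]
fuel_bottle 0.95 [0.3629 0.5622 0.1129] [387. 188.]
fuel_bottle 0.81 [0.5623 0.2961 0.0562] [323. 236.]
fuel_bottle 0.61 [0.3751 0.3774 0.1075] [339. 191.]
air_bottle 0.8 [0.632  0.0497 0.0724] [252. 248.]
tray 0.75 [ 0.4783 -0.2417  0.0085] [175. 232.]
waist_bottle 0.77 [0.7595 0.1885 0.1227] [296. 265.]
waist_bottle 0.62 [0.5289 0.4361 0.0456] [360. 231.]
small_bottle 0.75 [ 0.742  -0.0611  0.0916] [215. 270.]
small_bottle 0.24 [0.5259 0.4375 0.0436] [361. 231.]
amber_bottle 0.86 [0.7218 0.3673 0.0976] [352. 261.]
beaker 0.75 [ 0.709  -0.2518  0.0714] [156. 267.]
bulb 0.56 [0.5276 0.4348 0.0439] [360. 231.]
bulb 0.5 [0.7222 0.3727 0.0986] [354. 260.]
dust_cap 0.69 [ 0.4802 -0.2438  0.0071] [175. 233.]
dust_cap 0.44 [ 0.3996 -0.1099  0.0227] [212. 215.]
top 45.41413
[... 604 characters left out ...]
_bottle 0.95 [0.7101 0.1939 0.1566] [253. 142.]
small_bottle 0.6 [ 0.7134 -0.0629  0.0944] [349. 149.]
small_bottle 0.49 [0.515  0.2873 0.0158] [219. 223.]
amber_bottle 0.67 [0.6895 0.3685 0.1073] [187. 153.]
amber_bottle 0.46 [ 0.3925 -0.1097  0.0265] [362. 270.]
beaker 0.63 [ 0.722  -0.2479  0.0437] [412. 153.]
bulb 0.78 [0.5146 0.4352 0.0439] [164. 220.]
bulb 0.5 [0.7126 0.1932 0.1544] [253. 141.]
spanner 0.59 [0.3783 0.0518 0.0071] [303. 274.]
dust_cap 0.74 [ 0.4815 -0.2376  0.0017] [405. 239.]
dust_cap 0.66 [ 0.392  -0.1089  0.0254] [362. 270.]
dust_cap 0.25 [0.5956 0.0609 0.0519] [301. 194.]
1.4 [ 0.2006  0.9797 -0.     -0.    ] [-1.2696  0.4345  0.025   1.5732 -0.0116  1.134  -0.0751]
```

View pics/s.png

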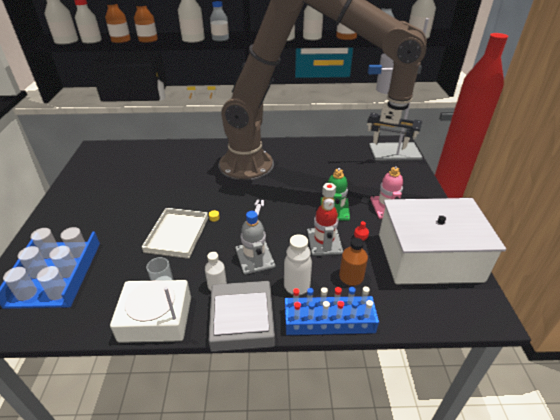

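View pics/t.png

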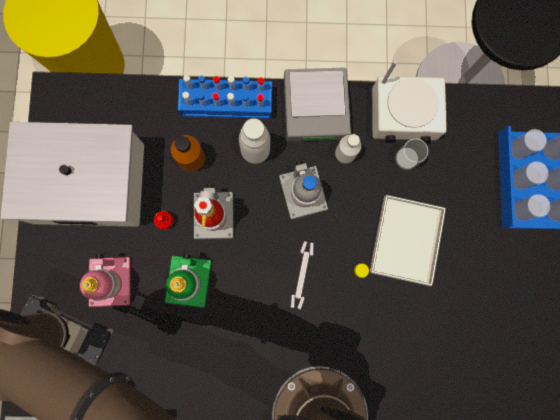

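Candidates, as top / scene pixels: red bottle with regulator (208,208)/(326,215), pink look-alike (100,285)/(392,185), green look-alike (185,285)/(339,190), grey air bottle with blue cap (303,188)/(253,235), red bulb (164,220)/(361,232). By the description I choose the red one with the regulator. Next I check it in a close crop.

```bash
python3 - <<'E'
from h import *
a=cv2.imread("pics/s.png")[170:260,290:365];b=cv2.imread("pics/t.png")[175:245,180:245]
r=lambda i:cv2.resize(i,(390,420),interpolation=cv2.INTER_CUBIC)
cv2.imwrite("pics/c.png",np.hstack([r(a),r(b)]))
for q in("regulator","gauge_face","regulator_hex"):
  for c in("top","scene"):
    for d in outline_of(c,q)[:2]:
        v,u=np.nonzero(d["pixels"]);print(c,q,d["p"],len(u),u.mean(),v.mean(),u.min(),u.max(),v.min(),v.max())
for c in("top","scene"):
  d=outline_of(c,"tray")[0]["pixels"].astype('uint8');
  p=cv2.boxPoints(cv2.minAreaRect(cv2.findNonZero(d)));print(c,[ray(c,*x,.02)[:2].round(3) for x in p])
E
```

```text
top regulator 0.77 385 205.18961038961038 204.27012987012986 196 214 191 223
scene regulator 0.77 324 327.7808641975309 194.69135802469137 321 335 182 208
top gauge_face 0.55 420 204.54285714285714 205.52619047619046 195 213 191 225
scene gauge_face 0.52 300 327.6766666666667 195.67666666666668 321 334 183 209
top regulator_hex 0.57 467 204.41755888650962 205.49678800856532 195 213 190 225
top regulator_hex 0.37 905 187.72596685082874 152.6110497237569 171 204 136 170
scene regulator_hex 0.87 265 327.7169811320755 195.38490566037737 322 334 183 208Traceback (most recent call last):
  File "<stdin>", line 10, in <module>
IndexError: list index out of range
```

View pics/c.png

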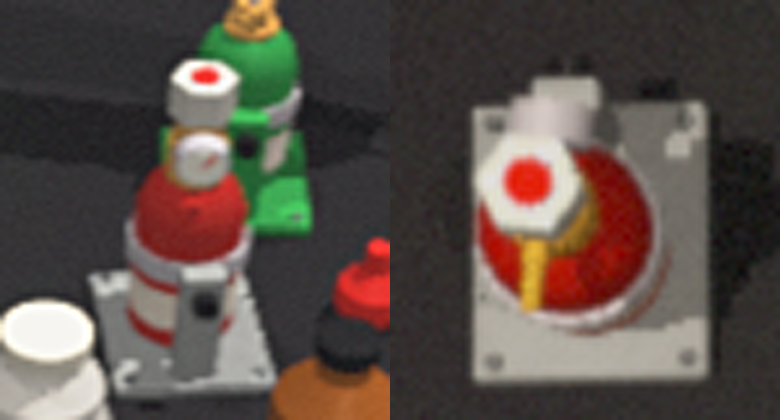

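The crop shows the red bottle with the white hexagonal regulator and red disc, at top (203,205) and scene (329,186). The gauge faces away from the robot (+x) and the barb points towards it. The choice is confirmed, so next I measure the axis, the hexagon angle and the tray.

```bash
python3 - <<'E'
from h import *
np.set_printoptions(precision=4,suppress=True)
S=cv2.imread("pics/s.png");T=cv2.imread("pics/t.png")
from scipy.optimize import least_squares
def disc(I,x0,x1,y0,y1):
    k=6;c=cv2.resize(I[y0:y1,x0:x1],None,fx=k,fy=k,interpolation=cv2.INTER_CUBIC).astype(int)
    m=((c[...,2]>150)&(c[...,1]<110)).astype('uint8');n,l,s,ce=cv2.connectedComponentsWithStats(m)
    i=1+np.argmax(s[1:,4]);u,v=(ce[i]+.5)/k-.5+np.array([x0,y0]);return u,v,s[i,4]/36
t=disc(T,198,208,200,211);s=disc(S,324,335,182,191);print(t,s)
f=lambda P:np.r_[np.array(pix("top",P))-t[:2],np.array(pix("scene",P))-s[:2]]
r=least_squares(f,[.53,.3,.245],x_scale=.01);P=r.x;print("disc",P,r.fun)
for z in(.245,.248):print("top at",z,ray("top",*t[:2],z),"scene",ray("scene",*s[:2],z))
# hex mask in top
k=8;x0,y0=190,188;c=cv2.resize(T[y0:232,x0:222],None,fx=k,fy=k,interpolation=cv2.INTER_CUBIC).astype(int)
m=((c.min(2)>165)|((c[...,2]>150)&(c[...,1]<110)&(np.hypot(*(np.indices(c.shape[:2])[::-1]-((np.array(t[:2])-[x0,y0]+.5)*k)[:,None,None]))<5*k))).astype('uint8')
n,l,st,ce=cv2.connectedComponentsWithStats(m);i=l[int((t[1]-y0)*k),int((t[0]-x0)*k)];cnt=max(cv2.findContours((l==i).astype('uint8'),0,1)[0],key=cv2.contourArea)[:,0]
W=np.array([ray("top",(u+.5)/k-.5+x0,(v+.5)/k-.5+y0,.246)[:2] for u,v in cnt]);print("hex extent",W.min(0),W.max(0))
d=W-P[:2];a=np.arctan2(d[:,1],d[:,0]);R=np.hypot(*d.T)
def g(p):
    aa=np.arctan2(W[:,1]-p[1],W[:,0]-p[0]);rr=np.hypot(W[:,0]-p[0],W[:,1]-p[1])
    ph=(aa-p[2]+np.pi/6)%(np.pi/3)-np.pi/6;return (rr-p[3]/np.cos(ph))*1e3
for a0 in(-.3,0,.3,.5):
    q=least_squares(g,[P[0],P[1],a0,.018],loss="soft_l1",x_scale=[.01,.01,.1,.01]);print(q.x,q.cost)
z=.2;ax=P[:2];print("barb tip dir",ray("top",180+140/6,175+305/6,z+.003)[:2]-ax,"gauge top dir",ray("top",180+157/6,175+100/6,.212)[:2]-ax)
# tray
for nm,I,B in(("top",T,(360,455,185,295)),("scene",S,(135,215,200,265))):
    x0,x1,y0,y1=B;m=(I[y0:y1,x0:x1].min(2)>120).astype('uint8');n,l,st,ce=cv2.connectedComponentsWithStats(m);i=1+np.argmax(st[1:,4])
    c=max(cv2.findContours((l==i).astype('uint8'),0,1)[0],key=cv2.contourArea)+np.array([x0,y0])
    w=np.array([ray(nm,u,v,.028)[:2] for u,v in c[:,0]]).astype('float32');rc=cv2.minAreaRect(w*1000);print(nm,rc)
E
```

```text
(np.float64(202.53863099075866), np.float64(204.8057704706641), np.float64(43.083333333333336)) (np.float64(329.0656130268199), np.float64(185.92385057471265), np.float64(9.666666666666666))
disc [0.5297 0.3055 0.2476] [-0.3057 -0.0379 -0.4301  0.0334]
top at 0.245 [0.53   0.3052 0.245 ] scene [0.526  0.3076 0.245 ]
top at 0.248 [0.5296 0.3048 0.248 ] scene [0.5301 0.3069 0.248 ]
hex extent [0.5213 0.2965] [0.5382 0.3137]
[ 0.5298  0.305  -0.415   0.0081] 13.752792903549327
[0.5299 0.305  0.2313 0.0081] 14.471548556829628
[0.5299 0.305  0.3102 0.0081] 13.92466045922021
[0.5299 0.305  0.5073 0.0081] 12.950533320142117
barb tip dir [-0.0445  0.0011] gauge top dir [ 0.0375 -0.0035]
top ((478.6601867675781, -238.47470092773438), (171.66824340820312, 221.0288543701172), 78.69625854492188)
scene ((488.86566162109375, -233.28726196289062), (185.280029296875, 243.9596405029297), 78.7680435180664)
```

```bash
python3 - <<'E'
from h import *
np.set_printoptions(precision=4,suppress=True)
T=cv2.imread("pics/t.png");P=np.array([.5298,.3053])
from scipy.optimize import least_squares
k=8;x0,y0=185,185;c=cv2.resize(T[y0:230,x0:225],None,fx=k,fy=k,interpolation=cv2.INTER_CUBIC).astype(int)
# radial brightness edge of the white (min channel) around the centre
def edge(a,z):
    r=np.arange(.0125,.026,.0002);v=[]
    for q in r:
        u,w=pix("top",[P[0]+q*np.cos(a),P[1]+q*np.sin(a),z]);v.append(c[int((w-y0+.5)*k),int((u-x0+.5)*k),0])
    v=np.array(v,float)
    j=np.argmax(v<150);return r[j] if (v<150).any() else np.nan
A=np.arange(-np.pi,np.pi,.07);z=.2455
R=np.array([edge(a,z) for a in A]);ok=~np.isnan(R);W=P+np.c_[R*np.cos(A),R*np.sin(A)][ok]
print(np.c_[np.degrees(A),R*1e3].round(1)[::3].tolist())
def g(p):
    d=W-p[:2];ph=(np.arctan2(d[:,1],d[:,0])-p[2]+np.pi/6)%(np.pi/3)-np.pi/6
    return (np.hypot(*d.T)-p[3]/np.cos(ph))*1e3
for a0 in(-.4,-.2,0,.2,.4):
    q=least_squares(g,[*P,a0,.018],loss="soft_l1",x_scale=[.01,.01,.1,.01]);print(q.x,q.cost)
E
```

```text
Traceback (most recent call last):
  File "h.py", line 6, in pix
    m=viewer.camera_model(cam);E=np.array(m["extrinsics"]);c=(E@np.r_[P,1])[:3]
ValueError: time passes only in moves, steps and waits
```

```bash
sed -i 's/^def world/import functools\nviewer_cm=functools.lru_cache(None)(viewer.camera_model)\ndef world/; s/viewer\.camera_model(cam)/viewer_cm(cam)/g' h.py
cat > hexfit.py <<'E'
from h import *
np.set_printoptions(precision=4,suppress=True)
T=cv2.imread("pics/t.png");P=np.array([.5298,.3053])
from scipy.optimize import least_squares
k=8;x0,y0=185,185;c=cv2.resize(T[y0:230,x0:225],None,fx=k,fy=k,interpolation=cv2.INTER_CUBIC).astype(int)
def edge(a,z):
    r=np.arange(.0125,.026,.0002);v=[]
    for q in r:
        u,w=pix("top",[P[0]+q*np.cos(a),P[1]+q*np.sin(a),z]);v.append(c[int((w-y0+.5)*k),int((u-x0+.5)*k),0])
    v=np.array(v,float)
    return r[np.argmax(v<150)] if (v<150).any() else np.nan
A=np.arange(-np.pi,np.pi,.07);z=.2455
R=np.array([edge(a,z) for a in A]);ok=~np.isnan(R);W=P+np.c_[R*np.cos(A),R*np.sin(A)][ok]
print(np.c_[np.degrees(A),R*1e3].round(1)[::3].tolist())
def g(p):
    d=W-p[:2];ph=(np.arctan2(d[:,1],d[:,0])-p[2]+np.pi/6)%(np.pi/3)-np.pi/6
    return (np.hypot(*d.T)-p[3]/np.cos(ph))*1e3
for a0 in(-.4,-.2,0,.2,.4):
    q=least_squares(g,[*P,a0,.018],loss="soft_l1",x_scale=[.01,.01,.1,.01]);print(q.x,q.cost)
E
python3 hexfit.py
```

```text
[[-180.0, 18.7], [-168.0, 19.3], [-155.9, 21.3], [-143.9, 19.7], [-131.9, 18.5], [-119.8, 18.9], [-107.8, 19.5], [-95.8, 19.9], [-83.7, 19.7], [-71.7, 18.5], [-59.7, 18.7], [-47.6, 19.5], [-35.6, nan], [-23.6, nan], [-11.6, nan], [0.5, nan], [12.5, nan], [24.5, 21.9], [36.6, 21.1], [48.6, 20.5], [60.6, 20.5], [72.7, 20.7], [84.7, 20.5], [96.7, 20.1], [108.8, 18.9], [120.8, 18.1], [132.8, 18.7], [144.9, 19.9], [156.9, 19.5], [168.9, 18.9]]
[ 0.5304  0.3055 -0.0783  0.0189] 14.333139830888653
[ 0.5304  0.3055 -0.0783  0.0189] 14.333139830898135
[ 0.5303  0.3055 -0.0485  0.0189] 14.362250036611947
[ 0.5303  0.3055 -0.0485  0.0189] 14.362250036606257
[ 0.5303  0.3055 -0.0485  0.0189] 14.362250036606234
```

Careful with the scale: shifts go in shares of 0.4 m and turns go in shares of pi rad. That gives: -0.04 m / 0.4 = -0.1, -0.1455 rad / 3.1416 = -0.0463.

Call:
{"op": "advance", "data": {
  "plan": [
    [[0,0,-0.1],[0,0,-0.0463]],
    [[0,0,-0.1],[0,0,-0.0463]],
    [[0,0,0],[0,0,-0.0463]],
    [[0,0,0],[0,0,-0.0463]],
    [[0,0,0],[0,0,-0.0463]],
    [[0,0,0],[0,0,-0.0463]]
  ],
  "aperture": 0.09
}}

```text
t: 2.35
tcp_pos: [0.2456, 0.5747, 0.3069]
ee_rot: [-0.235, 0.972, 0.0, 0.0]
wrist_force: [0.8, -0.6, -0.4]
gripper_width: 0.0899
gripper_force: 0.0
```

Call:
{"op": "advance", "data": {
  "plan": [
    [[-0.033,-0.0923,0],[0,0,0]],
    [[-0.033,-0.0923,0],[0,0,0]],
    [[-0.033,-0.0923,0],[0,0,0]],
    [[-0.033,-0.0923,0],[0,0,0]],
    [[-0.033,-0.0923,0],[0,0,0]],
    [[-0.033,-0.0923,0],[0,0,0]],
    [[-0.033,-0.0923,0],[0,0,0]],
    [[-0.033,-0.0923,0],[0,0,0]],
    [[-0.033,-0.0923,0],[0,0,0]],
    [[-0.033,-0.0923,0],[0,0,0]]
  ]
}}

```text
t: 3.35
tcp_pos: [0.5312, 0.304, 0.3069]
ee_rot: [-0.232, 0.973, 0.0, 0.0]
wrist_force: [0.0, 0.6, 0.2]
gripper_width: 0.0899
gripper_force: 0.0
```

```bash
cat > st.py <<'E'
from h import *
from scipy.spatial.transform import Rotation as R
np.set_printoptions(precision=4,suppress=True)
s=telemetry.state();M=R.from_quat(s["ee_rot"]).as_matrix()
print(s["t"],s["tcp_pos"],"phi",np.arctan2(M[1,1],M[0,1]),"tilt",M[:,2],"q",s["qpos"],"F",s["wrist_force"],"T",s["ft_torque"],s["gripper_width"],s["gripper_force"])
def local(dx,dy,dz): return M.T@np.array([dx,dy,dz])
E
python3 -c "
from st import *
p=s['tcp_pos'];print(local(.530-p[0],.3055-p[1],.219-p[2]))"
```

```text
3.35 [0.5312 0.304  0.3069] phi 2.0399945264224963 tilt [ 0.0003  0.0002 -1.    ] q [-0.6023  0.3632 -0.0069  1.4822  0.0026  1.2958  1.4305] F [0.0098 0.566  0.2352] T [ 0.0784  0.043  -0.0236] 0.08993003333309142 0.0
[0.0004 0.0018 0.0879]
```

To row units: 0.02 m / 0.4 = 0.05, 0.015 m / 0.4 = 0.0375.

Call:
{"op": "advance", "data": {
  "plan": [
    [[0,0.005,0.05],[0,0,0]],
    [[0,0,0.05],[0,0,0]],
    [[0,0,0.05],[0,0,0]],
    [[0,0,0.0375],[0,0,0]],
    [[0,0,0.0325],[0,0,0]],
    [[0,0,0],[0,0,0]]
  ]
}}

```text
t: 3.95
tcp_pos: [0.5284, 0.3065, 0.217]
ee_rot: [-0.232, 0.973, -0.001, -0.001]
wrist_force: [-0.9, 0.2, 0.8]
gripper_width: 0.0899
gripper_force: 0.0
```

```bash
python3 - <<'E'
from st import *
I=viewer.snapshot("top");J=viewer.snapshot("scene")
r=lambda i:cv2.resize(i,(390,420),interpolation=cv2.INTER_CUBIC)
cv2.imwrite("pics/g.png",np.hstack([r(J[150:240,290:375]),r(I[165:245,165:240])]))
E
```

```text
3.95 [0.5284 0.3065 0.217 ] phi 2.0399602621490738 tilt [-0.0025 -0.0017 -1.    ] q [-0.6025  0.4222 -0.0151  1.6175  0.0069  1.1049  1.4206] F [-0.9157  0.2382  0.84  ] T [ 0.0502  0.0516 -0.008 ] 0.08987704901588578 0.0
```

View pics/g.png

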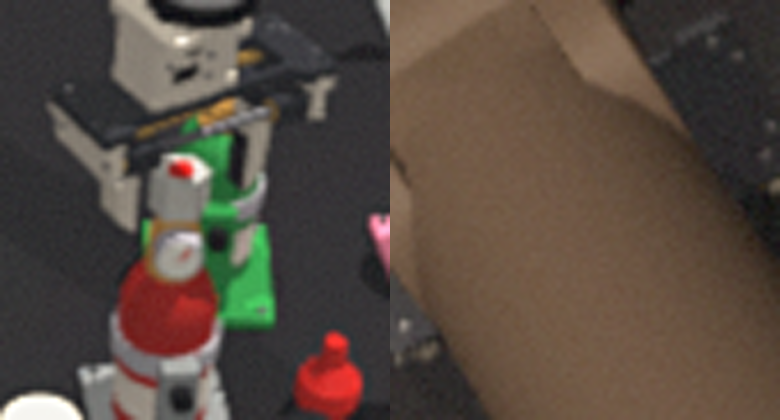

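The scene crop shows the fingers straddling the hexagon, tips at about crop (120,220) and (255,170) with the hexagon midway at (182,195). In the top crop the arm hides it. Next I correct slightly and close.

To row units: -0.0025 m / 0.4 = -0.0063, -0.0016 m / 0.4 = -0.004.

Call:
{"op": "advance", "data": {
  "plan": [
    [[-0.0025,-0.004,-0.0063],[0,0,0]],
    [[0,0,0],[0,0,0]]
  ]
}}

```text
t: 4.25
tcp_pos: [0.5318, 0.3062, 0.2226]
ee_rot: [-0.232, 0.973, 0.0, 0.001]
wrist_force: [0.8, 0.8, -0.9]
gripper_width: 0.0897
gripper_force: 0.0
```

```bash
python3 st.py
```

```text
4.25 [0.5318 0.3062 0.2226] phi 2.0395272904329076 tilt [ 0.002   0.0011 -1.    ] q [-0.5999  0.419  -0.0139  1.608   0.0066  1.1124  1.424 ] F [ 0.755   0.7902 -0.8578] T [ 0.0687  0.0229 -0.0306] 0.08970005226760859 0.0
```

Call:
{"op": "advance", "data": {
  "plan": [
    [[0,0,0],[0,0,0]],
    [[0,0,0],[0,0,0]],
    [[0,0,0],[0,0,0]],
    [[0,0,0],[0,0,0]],
    [[0,0,0],[0,0,0]],
    [[0,0,0],[0,0,0]],
    [[0,0,0],[0,0,0]]
  ],
  "aperture": 0.03
}}

```text
t: 4.95
tcp_pos: [0.5308, 0.3061, 0.2212]
ee_rot: [-0.232, 0.973, 0.0, -0.0]
wrist_force: [0.3, -0.4, -0.3]
gripper_width: 0.0385
gripper_force: 0.0
```

```bash
python3 st.py
```

```text
4.95 [0.5308 0.3061 0.2212] phi 2.039933483901621 tilt [-0.0001 -0.     -1.    ] q [-0.6002  0.4201 -0.0143  1.6099  0.0065  1.1118  1.4238] F [ 0.2998 -0.3929 -0.2693] T [ 0.0538  0.0527 -0.034 ] 0.03853326866363163 0.0
```

Call:
{"op": "advance", "data": {
  "plan": [
    [[0,0,0],[0,0,0]],
    [[0,0,0],[0,0,0]],
    [[0,0,0],[0,0,0]],
    [[0,0,0],[0,0,0]]
  ]
}}

```text
t: 5.35
tcp_pos: [0.5309, 0.3061, 0.2212]
ee_rot: [-0.232, 0.973, -0.0, 0.0]
wrist_force: [0.1, -0.0, 0.3]
gripper_width: 0.0357
gripper_force: 30.0
```

```bash
python3 st.py
```

```text
5.35 [0.5309 0.3061 0.2212] phi 2.0398899427616493 tilt [ 0.  0. -1.] q [-0.6001  0.42   -0.0143  1.6098  0.0065  1.1118  1.4238] F [ 0.0578 -0.0401  0.3373] T [ 0.0797  0.0018 -0.0324] 0.03567459440531056 29.9735633097589
```

Gripped flush at 35.7 mm with 30 N and no side force. I turn clockwise a little first and feel the torque.

To row units: -0.0004 m / 0.4 = -0.001, -0.0002 m / 0.4 = -0.0005, 0.1 rad / 3.1416 = 0.0318.

Call:
{"op": "advance", "data": {
  "plan": [
    [[0,0,-0.0005],[0,0,0.0159]],
    [[0,0,-0.0005],[0,0,0.0159]],
    [[0,0,-0.001],[0,0,0.0318]],
    [[0,0,-0.001],[0,0,0.0318]],
    [[0,0,0],[0,0,0]]
  ]
}}

```text
t: 5.85
tcp_pos: [0.5311, 0.3054, 0.2224]
ee_rot: [-0.083, 0.997, -0.0, 0.0]
wrist_force: [0.7, -2.0, 0.3]
gripper_width: 0.0357
gripper_force: 30.0
```

```bash
python3 st.py
```

```text
5.85 [0.5311 0.3054 0.2224] phi 1.7374539348433125 tilt [ 0.0002 -0.0008 -1.    ] q [-0.6471  0.4174  0.0536  1.6127 -0.0233  1.1124  1.1497] F [ 0.6778 -2.0072  0.2597] T [-0.5086 -0.1609 -0.399 ] 0.03571622976080949 30.021393103525043
```

The torque on the tool is now clockwise (-0.4 N m), so the fitting is pulling along and easing. I go on.

To row units: -0.0004 m / 0.4 = -0.001, 0.1 rad / 3.1416 = 0.0318.

Call:
{"op": "advance", "data": {
  "plan": [
    [[0,0,-0.001],[0,0,0.0318]],
    [[0,0,-0.001],[0,0,0.0318]],
    [[0,0,-0.001],[0,0,0.0318]],
    [[0,0,-0.001],[0,0,0.0318]],
    [[0,0,-0.001],[0,0,0.0318]],
    [[0,0,-0.001],[0,0,0.0318]],
    [[0,0,0],[0,0,0]]
  ]
}}

```text
t: 6.55
tcp_pos: [0.531, 0.3045, 0.2242]
ee_rot: [0.214, 0.977, -0.001, 0.0]
wrist_force: [1.8, -5.5, -3.4]
gripper_width: 0.0358
gripper_force: 30.0
```

```bash
python3 st.py
```

```text
6.55 [0.531  0.3045 0.2242] phi 1.1399421851904383 tilt [-0.0005 -0.0026 -1.    ] q [-0.7403  0.4167  0.1878  1.6189 -0.0821  1.1156  0.6081] F [ 1.7669 -5.5291 -3.413 ] T [-1.3746 -0.4252  0.026 ] 0.03579299138868777 29.98282675864175
```

To row units: -0.0014 m / 0.4 = -0.0035, -0.0006 m / 0.4 = -0.0015.

Call:
{"op": "advance", "data": {
  "plan": [
    [[-0.0015,-0.0035,0],[0,0,0]],
    [[0,0,0],[0,0,0]]
  ]
}}

```text
t: 6.75
tcp_pos: [0.5308, 0.3043, 0.2243]
ee_rot: [0.212, 0.977, -0.0, -0.0]
wrist_force: [3.9, -1.9, -8.5]
gripper_width: 0.0359
gripper_force: 30.0
```

```bash
python3 st.py
```

```text
6.75 [0.5308 0.3043 0.2243] phi 1.1430372844059513 tilt [-0.0002 -0.0004 -1.    ] q [-0.738   0.4153  0.1859  1.6205 -0.083   1.1139  0.6122] F [ 3.901  -1.8831 -8.463 ] T [-0.5739 -0.813   0.0241] 0.03592480806558391 29.979145252145827
```

Call:
{"op": "advance", "data": {
  "plan": [
    [[0,0,-0.001],[0,0,0.0318]],
    [[0,0,-0.001],[0,0,0.0318]],
    [[0,0,-0.001],[0,0,0.0318]],
    [[0,0,0],[0,0,0]]
  ]
}}

```text
t: 7.15
tcp_pos: [0.5303, 0.3038, 0.2254]
ee_rot: [0.357, 0.934, -0.001, -0.0]
wrist_force: [0.8, -5.0, -7.6]
gripper_width: 0.0363
gripper_force: 30.0
```

```bash
python3 st.py
```

```text
7.15 [0.5303 0.3038 0.2254] phi 0.8400408936428005 tilt [-0.0014 -0.0016 -1.    ] q [-0.7861  0.4167  0.255   1.6237 -0.1131  1.1179  0.3378] F [ 0.8431 -4.9671 -7.5913] T [-1.0846 -0.2755 -0.0154] 0.03627325251706916 29.983864871319383
```

To row units: -0.0011 m / 0.4 = -0.0028, -0.001 m / 0.4 = -0.0025, 0.1 rad / 3.1416 = 0.0318.

Call:
{"op": "advance", "data": {
  "plan": [
    [[-0.0025,-0.0028,0.0008],[0,0,0.0159]],
    [[0,0,-0.0008],[0,0,0.0318]],
    [[0,0,-0.001],[0,0,0.0318]],
    [[0,0,-0.001],[0,0,0.0318]],
    [[0,0,0],[0,0,0]]
  ]
}}

```text
t: 7.65
tcp_pos: [0.5301, 0.303, 0.2266]
ee_rot: [0.513, 0.858, -0.001, -0.0]
wrist_force: [-1.8, -4.3, -3.7]
gripper_width: 0.0358
gripper_force: 30.0
```

```bash
python3 st.py
```

```text
7.65 [0.5301 0.303  0.2266] phi 0.4925875675950929 tilt [-0.0015 -0.0007 -1.    ] q [-0.84    0.4189  0.3349  1.629  -0.1492  1.1206  0.026 ] F [-1.7753 -4.3401 -3.7452] T [-1.0512  0.3868  0.0035] 0.035837615022470425 29.979479648172855
```

To row units: -0.001 m / 0.4 = -0.0025, -0.0009 m / 0.4 = -0.0023, 0.1 rad / 3.1416 = 0.0318.

Call:
{"op": "advance", "data": {
  "plan": [
    [[-0.0023,-0.0025,-0.0005],[0,0,0.0159]],
    [[0,0,-0.001],[0,0,0.0318]],
    [[0,0,-0.001],[0,0,0.0318]],
    [[0,0,-0.001],[0,0,0.0318]],
    [[0,0,-0.001],[0,0,0.0318]],
    [[0,0,0],[0,0,0]]
  ]
}}

```text
t: 8.25
tcp_pos: [0.5292, 0.3022, 0.2283]
ee_rot: [0.691, 0.723, -0.001, -0.001]
wrist_force: [-3.2, -2.1, -5.1]
gripper_width: 0.0358
gripper_force: 30.0
```

```bash
python3 st.py
```

```text
8.25 [0.5292 0.3022 0.2283] phi 0.04426672273762663 tilt [-0.002  -0.0001 -1.    ] q [-0.9112  0.425   0.4402  1.6354 -0.1968  1.127  -0.3758] F [-3.1607 -2.0604 -5.1152] T [-0.7392  0.9161 -0.0048] 0.03576798344679153 29.97818610398099
```

To row units: -0.0012 m / 0.4 = -0.003, -0.0004 m / 0.4 = -0.001, 0.1 rad / 3.1416 = 0.0318.

Call:
{"op": "advance", "data": {
  "plan": [
    [[-0.001,-0.003,-0.0005],[0,0,0.0159]],
    [[0,0,-0.001],[0,0,0.0318]],
    [[0,0,-0.001],[0,0,0.0318]],
    [[0,0,-0.001],[0,0,0.0318]],
    [[0,0,-0.001],[0,0,0.0318]],
    [[0,0,0],[0,0,0]]
  ]
}}

```text
t: 8.85
tcp_pos: [0.5281, 0.3022, 0.2301]
ee_rot: [0.835, 0.551, -0.001, -0.001]
wrist_force: [-3.9, -0.8, -4.2]
gripper_width: 0.0356
gripper_force: 30.0
```

```bash
python3 st.py
```

```text
8.85 [0.5281 0.3022 0.2301] phi -0.40462931714871436 tilt [-0.0018  0.0004 -1.    ] q [-0.9849  0.435   0.5492  1.6419 -0.2464  1.1356 -0.7768] F [-3.8874 -0.8059 -4.1689] T [-0.4242  1.1195  0.04  ] 0.03563482808326038 29.978981546591967
```

To row units: -0.0011 m / 0.4 = -0.0028, -0.0006 m / 0.4 = -0.0015, 0.1 rad / 3.1416 = 0.0318.

Call:
{"op": "advance", "data": {
  "plan": [
    [[-0.0015,-0.0028,-0.0005],[0,0,0.0159]],
    [[0,0,-0.001],[0,0,0.0318]],
    [[0,0,-0.001],[0,0,0.0318]],
    [[0,0,-0.001],[0,0,0.0318]],
    [[0,0,-0.001],[0,0,0.0318]],
    [[0,0,0],[0,0,0]]
  ]
}}

```text
t: 9.45
tcp_pos: [0.5273, 0.3027, 0.2323]
ee_rot: [0.936, 0.351, -0.0, -0.001]
wrist_force: [-4.1, 1.3, -3.3]
gripper_width: 0.0359
gripper_force: 30.0
```

```bash
python3 st.py
```

```text
9.45 [0.5273 0.3027 0.2323] phi -0.8538454085387789 tilt [-0.0008  0.0015 -1.    ] q [-1.0591  0.4505  0.6625  1.6474 -0.3     1.1473 -1.1742] F [-4.1309  1.2756 -3.2889] T [0.3037 1.2399 0.029 ] 0.035894784219847674 29.97862375108525
```

To row units: -0.001 m / 0.4 = -0.0025, -0.0007 m / 0.4 = -0.0018, 0.1 rad / 3.1416 = 0.0318.

Call:
{"op": "advance", "data": {
  "plan": [
    [[-0.0018,-0.0025,-0.0003],[0,0,0.0159]],
    [[0,0,-0.0008],[0,0,0.0318]],
    [[0,0,-0.0008],[0,0,0.0318]],
    [[0,0,-0.0008],[0,0,0.0318]],
    [[0,0,-0.0005],[0,0,0.0318]],
    [[0,0,0],[0,0,0]],
    [[0,0,0],[0,0,0]]
  ]
}}

```text
t: 10.15
tcp_pos: [0.5265, 0.3032, 0.2335]
ee_rot: [0.991, 0.134, 0.0, -0.001]
wrist_force: [-2.9, 4.7, -3.6]
gripper_width: 0.0356
gripper_force: 30.0
```

```bash
python3 st.py
```

```text
10.15 [0.5265 0.3032 0.2335] phi -1.3013131071045647 tilt [ 0.      0.0018 -1.    ] q [-1.1321  0.4741  0.7797  1.6531 -0.3591  1.1624 -1.5642] F [-2.9285  4.7222 -3.6333] T [1.1842 1.0327 0.0496] 0.03564033798267644 29.97771704569459
```

To row units: -0.0016 m / 0.4 = -0.004, -0.0005 m / 0.4 = -0.0013, 0.1 rad / 3.1416 = 0.0318.

Call:
{"op": "advance", "data": {
  "plan": [
    [[-0.0013,-0.004,0],[0,0,0.0318]],
    [[0,0,-0.0008],[0,0,0.0318]],
    [[0,0,0],[0,0,0]],
    [[0,0,-0.0025],[0,0,0]],
    [[0,0,-0.0025],[0,0,0]],
    [[0,0,0],[0,0,0]]
  ]
}}

```text
t: 10.75
tcp_pos: [0.5261, 0.3033, 0.2361]
ee_rot: [0.999, 0.032, 0.0, -0.0]
wrist_force: [-2.2, 3.2, -4.4]
gripper_width: 0.0358
gripper_force: 30.0
```

```bash
python3 st.py
```

```text
10.75 [0.5261 0.3033 0.2361] phi -1.5073278271947268 tilt [ 0.0006  0.0008 -1.    ] q [-1.1661  0.4862  0.8364  1.6526 -0.3859  1.1756 -1.7437] F [-2.1658  3.2015 -4.3875] T [0.9382 0.6649 0.0164] 0.0358402342324712 29.973489094991237
```

Thread has let go: it rose freely and Fz is about the weight only. Now I lift it gently off the stud.

To row units: -0.002 m / 0.4 = -0.005, -0.0007 m / 0.4 = -0.0018.

Call:
{"op": "advance", "data": {
  "plan": [
    [[-0.0018,-0.0025,-0.0025],[0,0,0]],
    [[0,0,-0.005],[0,0,0]],
    [[0,0,-0.005],[0,0,0]],
    [[0,0,-0.005],[0,0,0]],
    [[0,0,-0.005],[0,0,0]],
    [[0,0,0],[0,0,0]]
  ]
}}

```text
t: 11.35
tcp_pos: [0.5254, 0.3038, 0.2451]
ee_rot: [1.0, 0.03, 0.0, -0.0]
wrist_force: [-0.3, 0.2, -2.1]
gripper_width: 0.0358
gripper_force: 30.0
```

```bash
python3 st.py
```

```text
11.35 [0.5254 0.3038 0.2451] phi -1.510164200513168 tilt [ 0.0006  0.0003 -1.    ] q [-1.1722  0.4785  0.8427  1.6406 -0.3787  1.1938 -1.7539] F [-0.309   0.2057 -2.0712] T [ 0.0682  0.185  -0.0667] 0.03577854682677279 29.970800173468888
```

Call:
{"op": "advance", "data": {
  "plan": [
    [[0,0,-0.0075],[0,0,0]],
    [[0,0,-0.01],[0,0,0]],
    [[0,0,-0.0125],[0,0,0]],
    [[0,0,-0.025],[0,0,0]],
    [[0,0,-0.025],[0,0,0]],
    [[0,0,-0.05],[0,0,0]],
    [[0,0,0],[0,0,0]]
  ]
}}

```text
t: 12.05
tcp_pos: [0.5267, 0.3042, 0.2998]
ee_rot: [1.0, 0.03, 0.002, -0.001]
wrist_force: [0.3, 0.4, -1.9]
gripper_width: 0.0359
gripper_force: 30.0
```

```bash
python3 st.py
```

```text
12.05 [0.5267 0.3042 0.2998] phi -1.5102126608512647 tilt [ 0.0041  0.0025 -1.    ] q [-1.1876  0.4384  0.868   1.5574 -0.3437  1.3009 -1.7855] F [ 0.2615  0.3784 -1.8638] T [-0.0263  0.1131  0.0315] 0.0359308922636684 29.970601829700172
```

To row units: 0.0365 m / 0.4 = 0.0913, 0.03 m / 0.4 = 0.075.

Call:
{"op": "advance", "data": {
  "plan": [
    [[-0.005,0.0375,0],[0,0,0]],
    [[-0.01,0.075,0],[0,0,0]],
    [[-0.0138,0.0913,0],[0,0,0]],
    [[-0.0138,0.0913,0],[0,0,0]],
    [[-0.0138,0.0913,0],[0,0,0]],
    [[-0.0138,0.0913,0],[0,0,0]],
    [[-0.0138,0.0913,0],[0,0,0]],
    [[-0.0138,0.0913,0],[0,0,0]]
  ]
}}

```text
t: 12.85
tcp_pos: [0.5008, 0.0355, 0.2959]
ee_rot: [1.0, 0.03, -0.001, -0.0]
wrist_force: [-0.3, 0.1, -3.0]
gripper_width: 0.0355
gripper_force: 30.0
```

```bash
python3 st.py
```

```text
12.85 [0.5008 0.0355 0.2959] phi -1.5106956731320833 tilt [-0.0012  0.0002 -1.    ] q [-0.9538  0.228   0.9682  1.8103 -0.2007  1.2085 -1.4364] F [-0.3214  0.079  -2.9719] T [-0.0588  0.1178 -0.0159] 0.0354948979513719 29.97156118042767
```

To row units: 0.036 m / 0.4 = 0.09, 0.03 m / 0.4 = 0.075.

Call:
{"op": "advance", "data": {
  "plan": [
    [[-0.0125,0.09,0],[0,0,0]],
    [[-0.0125,0.09,0],[0,0,0]],
    [[-0.0125,0.09,0],[0,0,0]],
    [[-0.0125,0.09,0],[0,0,0]],
    [[-0.0125,0.09,0],[0,0,0]],
    [[-0.0125,0.09,0],[0,0,0]],
    [[-0.01,0.075,0],[0,0,0]],
    [[-0.0075,0.045,0],[0,0,0]],
    [[-0.0025,0.02,0],[0,0,0]],
    [[0,0,0],[0,0,0]]
  ]
}}

```text
t: 13.85
tcp_pos: [0.4796, -0.2368, 0.2962]
ee_rot: [1.0, 0.029, -0.0, -0.0]
wrist_force: [0.3, 0.7, -2.3]
gripper_width: 0.0356
gripper_force: 30.0
```

```bash
python3 -c "
from st import *
p=s['tcp_pos'];print(local(.479-p[0],-.238-p[1],.059-p[2]))
J=viewer.snapshot('scene');cv2.imwrite('pics/p.png',cv2.resize(J[130:270,110:260],(640,597)))"
```

```text
13.85 [ 0.4796 -0.2368  0.2962] phi -1.5126179341959662 tilt [-0.0009  0.0001 -1.    ] q [-0.3925  0.3218  1.01    1.7391 -0.2866  1.2408 -0.8237] F [ 0.3328  0.6749 -2.3   ] T [-0.0185  0.1706  0.0141] 0.03555816557130741 29.97068866621703
[-0.0004  0.0012  0.2372]
```

View pics/p.png

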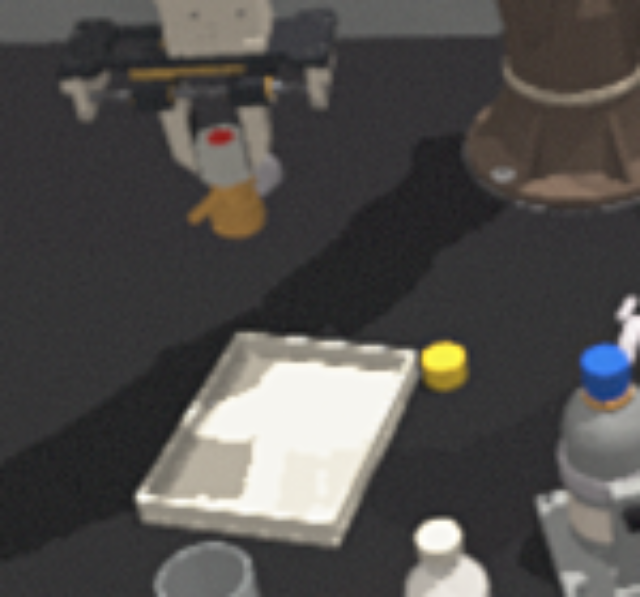

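```bash
python3 - <<'E'
from st import *
p=s['tcp_pos']
f=lambda P:((np.array(pix("scene",P))-[110,130])*4.265).round(1)
for dz in(.026,-.0075,-.03,-.055):print(dz,f(p+[0,0,dz]))
print(f(p+[.019,0,-.055]), f(p+[0,.02,-.055]),f(p+[0,-.02,-.055]))
a=outline_of("scene","regulator");print([ (d["p"],d["pixels"].sum()) for d in a])
E
```

```text
13.9 [ 0.4802 -0.2355  0.2962] phi -1.5108985700724693 tilt [-0.0007  0.0007 -1.    ] q [-0.3942  0.3216  1.0091  1.739  -0.2869  1.241  -0.8245] F [-0.1423  0.2512 -4.0808] T [ 0.0485  0.1449 -0.0029] 0.035811996911703635 29.970834008418024
0.026 [217. 133.]
-0.0075 [225.3 170.1]
-0.03 [230.7 194.3]
-0.055 [236.6 220.6]
[231.9 234.8] [262.2 220.1] [211.1 221. ]
[(0.54, np.int64(346))]
```

The picture shows the regulator hanging upright in the grip (disc (220,137), collar (238,225), matching projection), with the tray below left clear. Lowering.

To row units: 0.03 m / 0.4 = 0.075, 0.025 m / 0.4 = 0.0625.

Call:
{"op": "advance", "data": {
  "plan": [
    [[0,0.005,0.05],[0,0,0]],
    [[0,0,0.075],[0,0,0]],
    [[0,0,0.075],[0,0,0]],
    [[0,0,0.075],[0,0,0]],
    [[0,0,0.075],[0,0,0]],
    [[0,0,0.075],[0,0,0]],
    [[0,0,0.0625],[0,0,0]],
    [[0,0,0.0375],[0,0,0]],
    [[0,0,0.025],[0,0,0]],
    [[0,0,0],[0,0,0]]
  ]
}}

```text
t: 14.95
tcp_pos: [0.4808, -0.237, 0.0761]
ee_rot: [1.0, 0.031, -0.001, -0.0]
wrist_force: [-0.6, 0.1, -2.4]
gripper_width: 0.036
gripper_force: 30.0
```

Call:
{"op": "advance", "data": {
  "plan": [
    [[0,0,0.0125],[0,0,0]],
    [[0,0,0.0075],[0,0,0]],
    [[0,0,0],[0,0,0]],
    [[0,0,0],[0,0,0]]
  ]
}}

```text
t: 15.35
tcp_pos: [0.4811, -0.2378, 0.0691]
ee_rot: [1.0, 0.03, 0.0, 0.0]
wrist_force: [0.7, 0.7, -1.9]
gripper_width: 0.0358
gripper_force: 30.0
```

```bash
python3 st.py
```

```text
15.35 [ 0.4811 -0.2378  0.0691] phi -1.5101066352939863 tilt [ 0.0006 -0.0001 -1.    ] q [-0.1825  0.5892  0.7791  2.0037 -0.5862  0.7841 -0.5659] F [ 0.7254  0.6795 -1.9354] T [-0.0579  0.1786  0.0114] 0.03584305355674022 29.970813570544124
```

To row units: 0.002 m / 0.4 = 0.005, 0.0015 m / 0.4 = 0.0038.

Call:
{"op": "advance", "data": {
  "plan": [
    [[0,0,0.005],[0,0,0]],
    [[0,0,0.005],[0,0,0]],
    [[0,0,0.0038],[0,0,0]],
    [[0,0,0.0025],[0,0,0]],
    [[0,0,0.0025],[0,0,0]],
    [[0,0,0],[0,0,0]]
  ]
}}

```text
t: 15.95
tcp_pos: [0.4808, -0.2377, 0.0611]
ee_rot: [1.0, 0.03, -0.0, -0.0]
wrist_force: [-0.8, 0.8, -2.3]
gripper_width: 0.0358
gripper_force: 30.0
```

Call:
{"op": "advance", "data": {
  "plan": [
    [[0,0,0.0025],[0,0,0]],
    [[0,0,0.0013],[0,0,0]],
    [[0,0,0],[0,0,0]]
  ]
}}

```text
t: 16.25
tcp_pos: [0.4809, -0.2377, 0.0597]
ee_rot: [1.0, 0.03, -0.0, -0.0]
wrist_force: [-0.0, -0.8, -2.8]
gripper_width: 0.0356
gripper_force: 30.0
```

To row units: 0.0005 m / 0.4 = 0.0013.

Call:
{"op": "advance", "data": {
  "plan": [
    [[0,0,0.0013],[0,0,0]],
    [[0,0,0.0013],[0,0,0]],
    [[0,0,0],[0,0,0]]
  ]
}}

```text
t: 16.55
tcp_pos: [0.4809, -0.2377, 0.0587]
ee_rot: [1.0, 0.03, -0.0, -0.0]
wrist_force: [-0.4, 0.4, -2.7]
gripper_width: 0.0359
gripper_force: 30.0
```

Call:
{"op": "advance", "data": {
  "plan": [
    [[0,0,0.0013],[0,0,0]],
    [[0,0,0.0013],[0,0,0]],
    [[0,0,0],[0,0,0]]
  ]
}}

```text
t: 16.85
tcp_pos: [0.4811, -0.2378, 0.0585]
ee_rot: [1.0, 0.03, 0.0, -0.0]
wrist_force: [-2.3, 1.7, 9.9]
gripper_width: 0.036
gripper_force: 30.0
```

Contact felt (about 13 N). I ease off a little and open the fingers.

To row units: -0.0006 m / 0.4 = -0.0015.

Call:
{"op": "advance", "data": {
  "plan": [
    [[0,0,-0.0015],[0,0,0]],
    [[0,0,0],[0,0,0]]
  ]
}}

```text
t: 17.05
tcp_pos: [0.4811, -0.2378, 0.0585]
ee_rot: [1.0, 0.03, 0.0, 0.0]
wrist_force: [-1.6, 0.6, 3.3]
gripper_width: 0.0357
gripper_force: 30.0
```

Call:
{"op": "advance", "data": {
  "plan": [
    [[0,0,0],[0,0,0]],
    [[0,0,0],[0,0,0]],
    [[0,0,0],[0,0,0]],
    [[0,0,0],[0,0,0]],
    [[0,0,0],[0,0,0]]
  ],
  "aperture": 0.07
}}

```text
t: 17.55
tcp_pos: [0.4809, -0.2378, 0.0583]
ee_rot: [1.0, 0.03, 0.0, 0.0]
wrist_force: [-0.2, -0.0, -0.1]
gripper_width: 0.0685
gripper_force: 0.0
```

Call:
{"op": "advance", "data": {
  "plan": [
    [[0,0,-0.0125],[0,0,0]],
    [[0,0,-0.025],[0,0,0]],
    [[0,0,-0.05],[0,0,0]],
    [[0,0,-0.075],[0,0,0]],
    [[0,0,-0.1],[0,0,0]],
    [[0,0,-0.1],[0,0,0]],
    [[0,0,-0.1],[0,0,0]],
    [[0,0,0],[0,0,0]],
    [[0,0,0],[0,0,0]]
  ]
}}

```text
t: 18.45
tcp_pos: [0.4813, -0.2379, 0.2447]
ee_rot: [1.0, 0.03, 0.001, 0.0]
wrist_force: [-0.3, 0.2, -1.5]
gripper_width: 0.0698
gripper_force: 0.0
```

```bash
python3 - <<'E'
from st import *
J=viewer.snapshot('scene');cv2.imwrite('pics/e.png',cv2.resize(J[130:270,110:260],(640,597)))
E
```

```text
18.45 [ 0.4813 -0.2379  0.2447] phi -1.5099700605851676 tilt [ 0.0025 -0.     -1.    ] q [-0.3572  0.3742  0.9826  1.8168 -0.3442  1.1317 -0.7676] F [-0.2518  0.2225 -1.4854] T [-0.0438  0.1942 -0.0237] 0.0697686525150022 0.0
```

View pics/e.png

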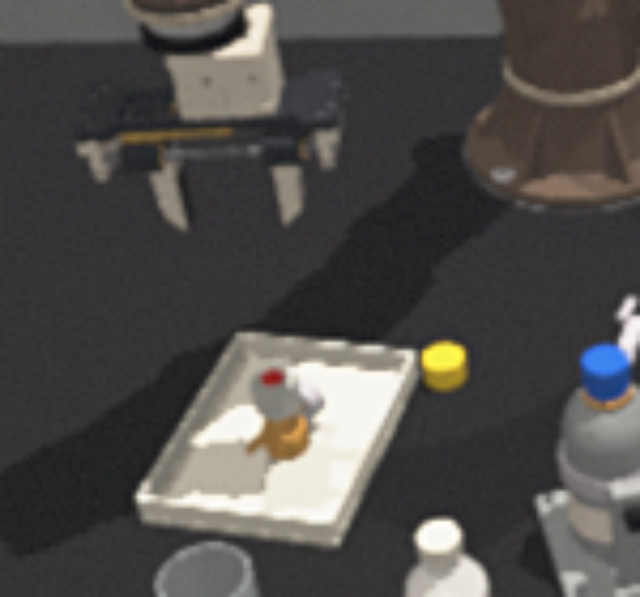

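The regulator stands upright mid-tray (disc (272,378), collar (285,440)). The gripper is clear above it and the dust cap is undisturbed.

```bash
python3 -c "
from workcell import ticket
print(ticket.sign_off())"
```

```text
the job is handed in; nothing more can be done
None
```

I unscrewed the regulator clockwise, lifted it clear and stood it upright near the middle of the white tray, then handed the job in at about 18.5 s; no verdict was returned.

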